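# Pad the stock support and hold its boom out at the index clip

## Robot

A 6-joint arm with a two-finger parallel gripper is mounted at the origin on the work surface. World frame = base frame: x ahead of the robot, y to its left, z up, the work surface at z = 0. Lengths are in m, angles in degrees, forces in N, time in s.
With the tool pointing down it reaches from about 0.325 to 0.775 m from the base axis. Payload 5.5 kg.
Tool frame: the origin (TCP) lies at the centre of the arm's flange, where the gripper is bolted on; the fingertips stand 182 mm ahead of it and the grasp point (between the pads) lies 163 mm ahead of it; z points along the fingers, y is the direction in which the jaws open and shut (so a half turn about z gives the same grasp; the last joint's range is limited). The gripper opens to 88 mm and grips with 3 to 60 N. Pads are 20 mm wide; open, the fingers measure 115 mm over their backs; the gripper's body (75 mm by 178 mm) begins 61 mm behind the grasp point.
Start: joints at [-77.619, 5.22, 70.514, -0, 104.267, -3.249], TCP at [0.162, -0.578, 0.405] pointing down, gripper open.
Joint ranges: [-164.24, 164.24], [-49.07, 125.15], [9.68, 141.18], [-86.29, 266.29], [3.28, 154.24], [-151.56, 151.56]. Speed limits (degrees/s): [147.25, 147.25, 172.46, 180, 180, 180].

## Interface

Orientations are given as [roll, pitch, yaw] about the fixed x, y, z axes, in that order (R = Rz(yaw) Ry(pitch) Rx(roll)).
In Python, from station import r gives the robot as it stands. The module is installed in compiled form; this text tells all that it offers. Calls block until the motion is done:
- r.reach(position, orientation): joint-space move of the TCP to a pose.
- r.servo_line(position, rotation=None, speed=0.15): straight line of the TCP; rotation=None keeps the orientation; speed is the mean speed in m/s.
- r.move_joints(angles): joint-space move.
- r.let_go() and r.grab(squeeze=None): open the fingers fully, or close them until they stop; squeeze is the grip in N (None keeps the last).
- r.wait(seconds).
- r.inverse_kinematics(position, orientation): joint angles nearest the present ones, or None.
- r.sense(): the state.
- r.snapshot(name): name is "scene" or "top" or "wrist"; returns a dict with "frame" (400x640x3 uint8, red, green, blue), "fx", "fy", "cx", "cy" (pixels), "R" (3x3) and "t" (3): a world point X has camera coordinates R X + t. Camera axes: x right, y down, z forward; pixel columns grow to the right and rows downward; lengths in m; the calibration is good to about 2 mm. A picture is of the moment at which its call begins. There is no depth.
A pose or a line that the arm cannot do raises r.IKError and nothing moves.
- r.hand_in(): hands the job in, once; it reports no verdict.
The state is a dict: "clock": time; "joints": joint angles; "joint_vel": joint speeds; "joint_torque": joint torques, N m; "tcp_pos": TCP position; "orientation": TCP orientation; "contact_force": force on the tool from outside, world axes, zero at the start; "torque": the same for the moment, N m; "opening": finger opening in m.
Only numpy, scipy, OpenCV 4.12 (cv2) and the standard library are available. Lean on these libraries where they do the work, as an engineer would, in place of code of your own. Each camera call takes 0.05 s, during which the arm holds its last target.

## Task

Set up the stock support beside the saw: first hang the loose U-shaped pad over the crossbar of the support's telescoping boom, straddling the bar and wholly on it, and let go of it. Then press the lock button on the housing fully down, take hold of the bare crossbar beside the pad and pull the boom out until its pointer lines up with the clip on the scale. Finish while still holding the crossbar there, since a spring pulls the boom back in; the pad must still hang on the bar and the other things on the bench stay where they are.

Things in the scene. Friction and masses are not known exactly. Their poses are not given: they have to be found in the camera images.
- stand: Stock support, fixed to the bench: a grey base plate 120 (x) x 345 (y, from -145 to +200) x 12 mm with a blue housing 60 x 140 mm (y -140 to 0), 85 mm tall. Origin at the underside of the plate on the centre line, below the housing's front face. Its +y axis is the direction in which the boom extends, its x axis is parallel to the crossbar, z is up.
- boom: The telescoping boom: a 30 x 30 mm aluminium tube that slides out of the housing along the stand's +y, from 0 (fully in, at the start) to 150 mm, with an upright 14 mm post near its end that carries the crossbar at its middle (a T). Its axes are parallel to the stand's and its origin coincides with the stand's when fully in. It is locked (gives 1 to 2 mm) until the lock button is down. A spring pulls it back in with about 4 to 7 N.
- bar_mid (a point): Centre of the crossbar, 150 mm above the bench: a round steel bar, diameter 18 mm, 180 mm long, lying level along this point's x (the stand's x), joined from below to the post at its middle. The tube's top is 85 mm below the bar's axis. Moves with the boom.
- pointer (a point): The pointer, a dark steel finger 4 mm wide in y that sticks out from the boom's +x side over the scale, 35 mm ahead (+y) of the crossbar, 42 mm above the bench; the point is on its centre line. Moves with the boom.
- index (a point): Index clip, a fixed brass block 26 x 6 mm and 22 mm tall (with a 16 mm wide foot) standing on the scale beside the boom; the point is the middle of its top, 34 mm above the bench. Its axes are parallel to the stand's. The boom is right when the pointer is level with it along y; the pointer passes 4 mm above it. It starts 60 to 120 mm ahead of the pointer.
- lock_button (a joint): Travel of the lock button (m): 0 up, 0.007 fully down. It takes 3 to 4 N and stays where it is pushed; the boom is released from about 0.005.
- lock_button_top (a point): Middle of the top of the round black lock button, diameter 26 mm, on top of the housing 90 mm behind (-y) the crossbar; 103 mm above the bench when up. It moves straight down.
- saddle_center (a point): Centre of the loose pad, half-way up: a rigid black plastic inverted U (saddle), 62 mm long (x) x 38 mm wide (y) x 42 mm tall, 6 mm top and two 5 mm side walls along x, 28 mm gap between them, about 0.1 kg. It starts standing on its side walls on the bench, top up. Grip it across the walls (along its y). Hung on the bar, this point lies 6 mm below the bar's axis.
- tin: Bystander: aluminium tin, diameter 64 mm, 75 mm tall, standing; origin at its underside. Leave alone.
- wrench: Bystander: steel wrench 160 mm long lying along its x; leave alone.
- offcut: Bystander: square aluminium tube offcut 40 x 120 (y) x 40 mm lying down; origin at its underside. Leave alone.
There are look-alikes about, which are no part of the job. Of the things like the part that bears saddle_center, leave any that is pink or white; of the rest the larger one is meant.

How it is judged:
By the outcome, as a careful person would: the job done as asked, in the order asked, and still so for the second after the job is handed in, while the arm keeps its last pose, push and grip.
It also fails if it takes over 58 s, if anything falls off the work surface, if the arm or the gripper's body presses on something with over 40 N, if the wrist force passes 120 N, or if a joint passes its speed limit or range.

## Working session

There is one attempt and no reset: what is moved stays moved. The work goes in short steps, each a Python script; the robot and the scene stay as the last script left them, time stands still between calls to the robot, and variables do not carry over. Pictures are saved under pics/ and viewed, and the job is handed in when it is done.

```bash
mkdir -p pics
cat > h.py <<'E'
import numpy as np, cv2, pickle
from station import r
def snap(n,f):
    s=r.snapshot(n); cv2.imwrite(f'pics/{f}.png',s['frame'][:,:,::-1]); pickle.dump(s,open(f'pics/{f}.pkl','wb')); return s
def ld(f): return pickle.load(open(f'pics/{f}.pkl','rb'))
def atz(s,u,v,z):
    R=np.array(s['R']);t=np.array(s['t']);d=R.T@np.array([(u-s['cx'])/s['fx'],(v-s['cy'])/s['fy'],1]);c=-R.T@t
    return c+d*(z-c[2])/d[2]
def proj(s,X):
    p=np.array(s['R'])@np.array(X)+np.array(s['t']); return np.array([s['fx']*p[0]/p[2]+s['cx'],s['fy']*p[1]/p[2]+s['cy']])
def crop(f,u0,v0,u1,v1,k,o):
    im=cv2.imread(f'pics/{f}.png')[v0:v1,u0:u1]; cv2.imwrite(f'pics/{o}.png',cv2.resize(im,None,fx=k,fy=k,interpolation=cv2.INTER_CUBIC))
E
python3 - <<'E'
from h import *
for n in ['scene','top','wrist']:
    s=snap(n,n+'0'); print(n,s['fx'],-np.array(s['R']).T@s['t'])
print(r.sense())
E
```

```text
scene 399.4020381949292 [ 1.14255546 -0.56082677  0.86946618]
top 401.47640173967363 [ 0.31372692 -0.01033469  1.31298012]
wrist 351.3590794144298 [ 0.22846762 -0.55909914  0.3848496 ]
{'clock': 0.15, 'joints': array([-7.76196121e+01,  5.25262750e+00,  7.05634814e+01, -9.64714452e-04,
        1.04267050e+02, -3.25002950e+00]), 'joint_vel': array([-0.06969305, -0.11310153, -0.25611482,  0.03645662,  0.00400737,
        0.12796907]), 'joint_torque': array([ 1.60334817e-03, -4.47046065e+01, -4.06906557e+01,  6.99101854e-02,
        2.74709438e-02, -1.24913768e-04]), 'tcp_pos': array([ 0.16165116, -0.57786489,  0.40379754]), 'orientation': array([-1.79916922e+02, -3.78075834e-03,  1.56301776e+01]), 'contact_force': array([-0.03641559,  0.58729336, -0.43641674]), 'torque': array([0.00541152, 0.0276647 , 0.01521579]), 'opening': 0.08764891956006969}
```

View pics/scene0.png

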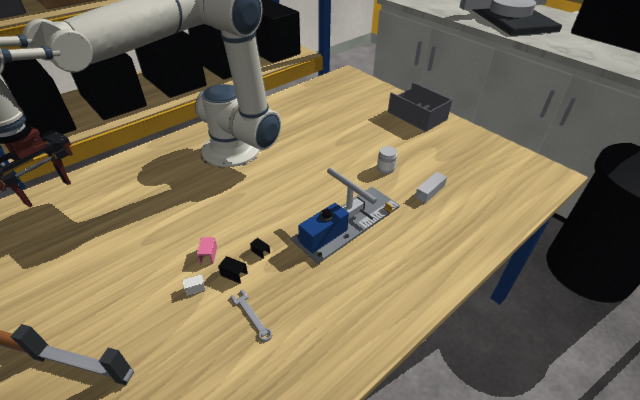

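View pics/top0.png

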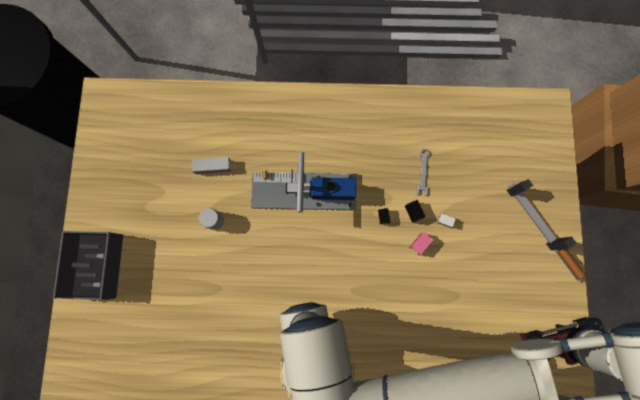

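View pics/wrist0.png

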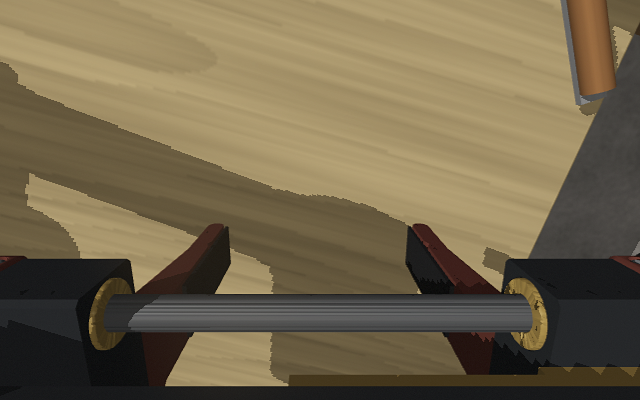

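Scene: stand around top (303,187), boom extending toward world +y. There are two black U's at top (415,211), the larger, and (384,216), plus pink and white ones.

Run:
```python
from h import *
crop('top0',240,140,370,220,6,'ctop')
crop('top0',370,140,470,260,5,'ctop2')
crop('scene0',280,160,410,265,6,'cscene')
s=ld('top0')
for n,u,v,z in [('sad',415,211,.042),('small',384,216,.03),('barA',301,153,.15),('barB',300,211,.15),('btn',331,187,.103),('clip',265,175,.034)]: print(n,atz(s,u,v,z).round(3))
```

```text
sad [ 0.499 -0.3    0.042]
small [ 0.482 -0.204  0.03 ]
barA [0.65  0.063 0.15 ]
barB [0.474 0.06  0.15 ]
btn [ 0.558 -0.03   0.103]
clip [0.606 0.185 0.034]
```

View pics/ctop.png

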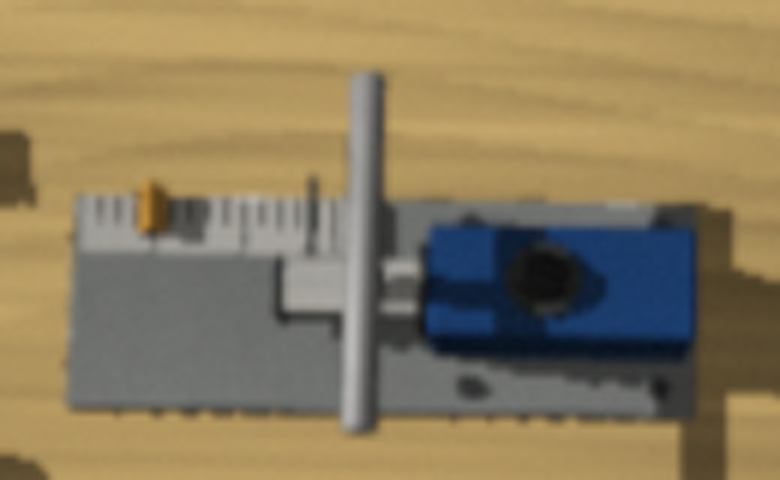

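View pics/ctop2.png

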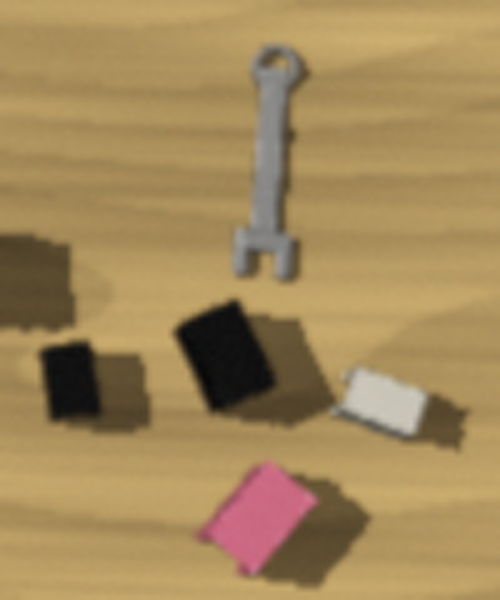

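View pics/cscene.png

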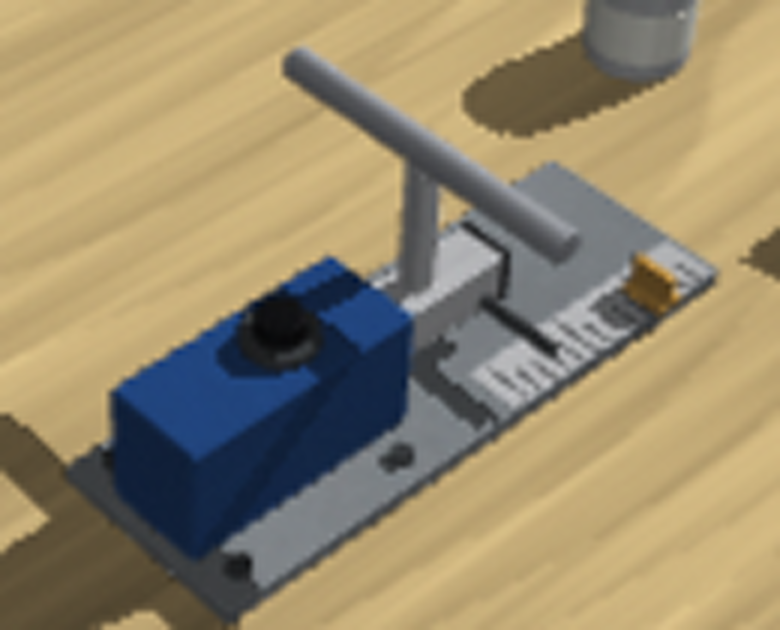

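Run:
```python
from h import *
w=ld('wrist0');print('wrist fwd',np.array(w['R'])[2].round(3), w['cx'],w['cy'])
s=ld('top0')
c=[atz(s,370+u/5,140+v/5,.042)for u,v in[(237,300),(177,331),(215,411),(275,383)]]
print(np.round(c,3),np.mean(c,0).round(4)); print([np.linalg.norm(c[i]-c[i-1]).round(4) for i in range(4)])
d=(c[0]+c[1]-c[2]-c[3]);print('saddle yaw',np.degrees(np.arctan2(d[0]*0+ (c[0]-c[3])[1]+(c[1]-c[2])[1],d[0])))
f=lambda u,v,z:atz(s,240+u/6,140+v/6,z)
A=f(367,73,.15);B=f(359,431,.15);print('bar',A,B,(A+B)/2,np.linalg.norm(A-B),np.degrees(np.arctan2((A-B)[1],(A-B)[0])))
P=[f(80,195,.012),f(68,410,.012),f(695,415,.012),f(697,205,.012)];print('plate',np.round(P,4),np.degrees(np.arctan2((P[0]-P[1])[1],(P[0]-P[1])[0])))
print('btn',f(545,277,.103),'clip',f(150,207,.034),'ptr',f(312,200,.042))
```

```text
wrist fwd [-0.246 -0.068 -0.967] 317.676086973588 192.49219890038725
[[ 0.535 -0.309  0.042]
 [ 0.514 -0.27   0.042]
 [ 0.463 -0.294  0.042]
 [ 0.482 -0.332  0.042]] [ 0.4983 -0.301   0.042 ]
[np.float64(0.0579), np.float64(0.0439), np.float64(0.056), np.float64(0.0427)]
saddle yaw 24.35404695894554
bar [0.65259721 0.06254763 0.15      ] [0.47200351 0.06014579 0.15      ] [0.56230036 0.06134671 0.15      ] 0.18060967354030988 0.7619724659312481
plate [[ 0.6188  0.2281  0.012 ]
 [ 0.4982  0.228   0.012 ]
 [ 0.5044 -0.1143  0.012 ]
 [ 0.6218 -0.1141  0.012 ]] 0.041168711860996215
btn [ 0.56042962 -0.02947464  0.103     ] clip [0.60790479 0.18547082 0.034     ] ptr [0.61216785 0.09662214 0.042     ]
```

Run:
```python
from h import *
r.reach([0.50,0.10,0.42],[180,0,0]); snap('wrist','w1'); print(r.sense()['clock'])
r.reach([0.452,-0.321,0.40],[180,0,24.3]); snap('wrist','w2'); print(r.sense()['clock'],r.sense()['tcp_pos'])
```

```text
2.875
4.4917 [ 0.45246151 -0.32021276  0.40017868]
```

View pics/w1.png

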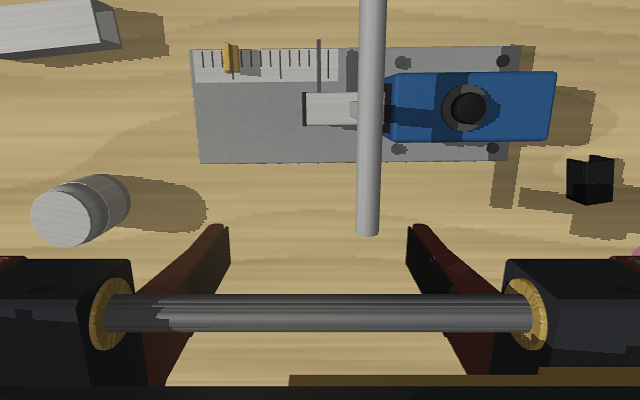

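View pics/w2.png

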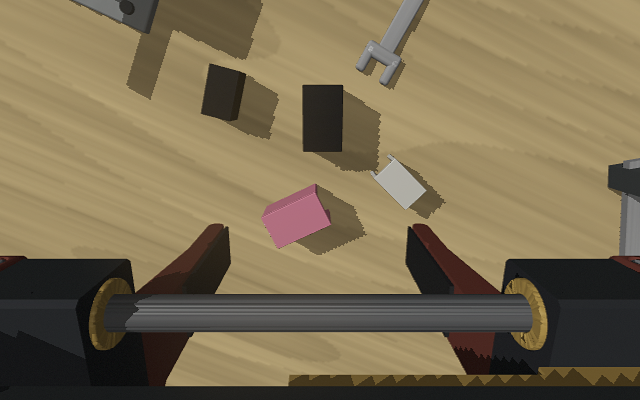

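Wrist w2 shows the large black saddle at (303–343, 85–152), aligned with the jaws. The white one starts at (372,175) and the small black one ends at (245,75).

Run:
```python
from h import *
crop('w2',190,50,450,230,3,'cw2'); crop('w1',180,20,580,180,2,'cw1')
crop('w1',200,20,400,120,4,'cw1b')
s=ld('w2')
```

```text
(no output)
```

View pics/cw2.png

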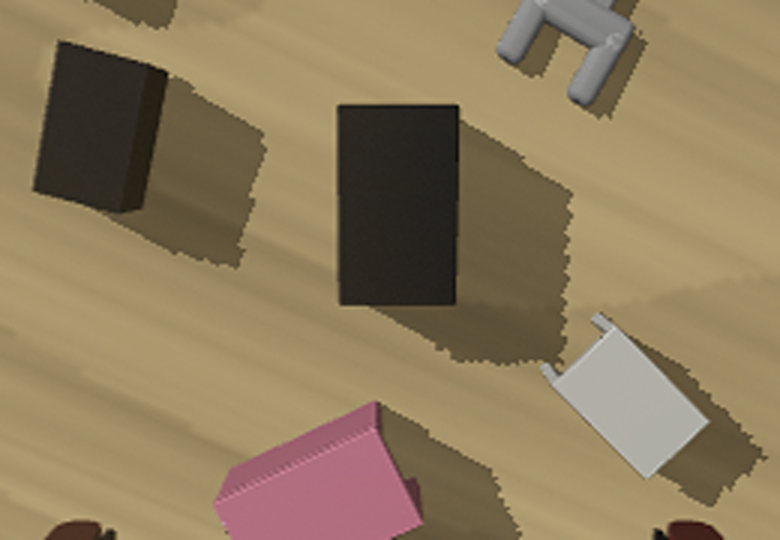

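View pics/cw1b.png

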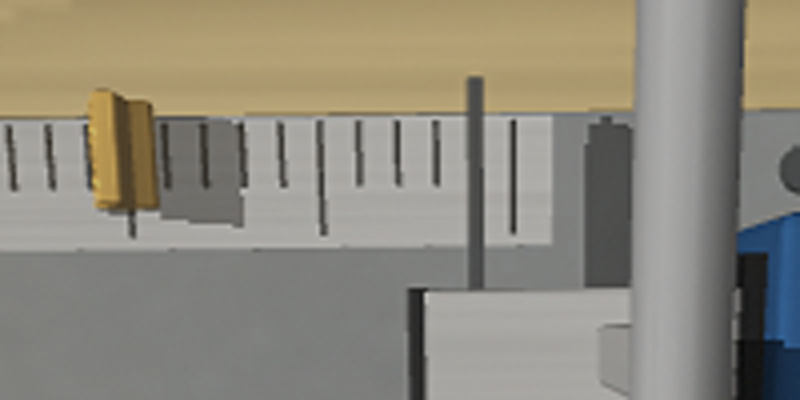

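View pics/cw1.png

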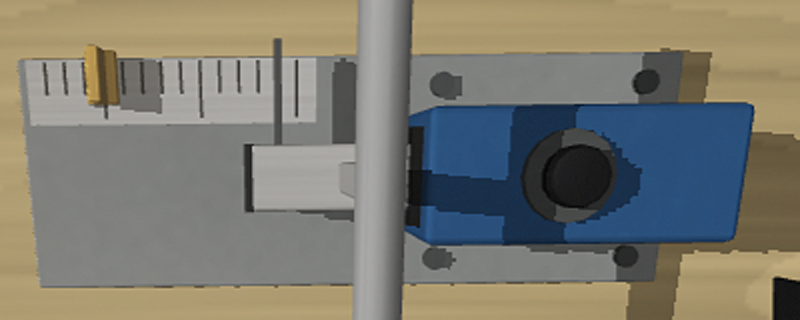

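Run:
```python
from h import *
crop('w1',215,35,250,80,12,'cclip')
```

```text
(no output)
```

View pics/cclip.png

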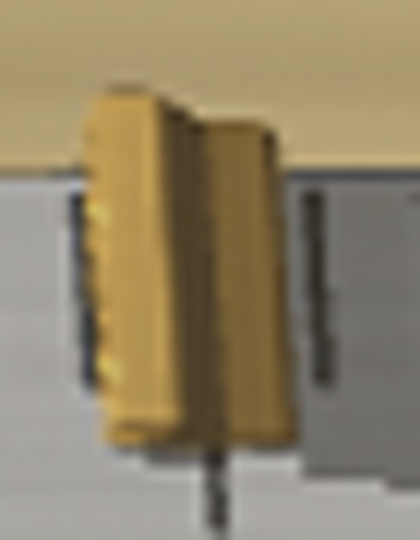

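Run:
```python
from h import *
s=ld('w1')
C=atz(s,226.1,56.5,.034);P=atz(s,318.8,57.5,.042);print('clip',C,'ptr',P,P-C)
f=lambda u,v,z:atz(s,180+u/2,20+v/2,z)
print('btn',f(580,175,.103))
# bar silhouette: left/right edges at rows
for v,l,rr in[(5,359.5,386.5),(60,359,385.5),(150,358,382),(225,357,379.5)]:
    print('bar',v,atz(s,(l+rr)/2,v,.15))
print('bar end',atz(s,368,232,.15))
P4=[f(22,58,.012),f(40,287,.012),f(655,281,.012),f(683,51,.012)];print(np.round(P4,4))
for a,b in((0,1),(3,2)):
    d=P4[a]-P4[b];print(np.degrees(np.arctan2(d[1],d[0])))
for a,b in((0,3),(1,2)):
    d=P4[a]-P4[b];print(np.degrees(np.arctan2(-d[0],d[1])))
s=ld('w2');g=lambda u,v,z=.042:atz(s,190+u/3,50+v/3,z)
c=np.array([g(337,105),g(459,105),g(456,305),g(340,305)]);print(c.round(4),c.mean(0))
d=c[0]+c[1]-c[2]-c[3];print(np.degrees(np.arctan2(d[1],d[0])),[np.linalg.norm(c[i]-c[i-1]).round(4) for i in range(4)])
```

```text
clip [0.61054429 0.18885757 0.034     ] ptr [0.60864264 0.0980017  0.042     ] [-0.00190165 -0.09085587  0.008     ]
btn [ 0.56311754 -0.02651846  0.103     ]
bar 5 [0.62879283 0.06324694 0.15      ]
bar 60 [0.59527069 0.0624444  0.15      ]
bar 150 [0.53461816 0.06172513 0.15      ]
bar 225 [0.47764229 0.06095471 0.15      ]
bar end [0.4719865  0.06094428 0.15      ]
[[ 0.6203  0.23    0.012 ]
 [ 0.5005  0.2311  0.012 ]
 [ 0.5034 -0.1132  0.012 ]
 [ 0.6233 -0.1112  0.012 ]]
-0.5272827814402821
0.9332570690631163
0.496655570887862
0.48951567601609225
[[ 0.5218 -0.2735  0.042 ]
 [ 0.5372 -0.3078  0.042 ]
 [ 0.481  -0.3334  0.042 ]
 [ 0.4655 -0.2992  0.042 ]] [ 0.50137385 -0.30347126  0.042     ]
24.526662901582505 [np.float64(0.0618), np.float64(0.0376), np.float64(0.0618), np.float64(0.0375)]
```

Run:
```python
from h import *
r.reach([0.5014,-0.3035,0.25],[180,0,24.5])
r.servo_line([0.5014,-0.3035,0.189],speed=0.1)
r.grab(15); print(r.sense()['opening'],r.sense()['contact_force'],r.sense()['tcp_pos'])
r.servo_line([0.5014,-0.3035,0.40],speed=0.25)
print(r.sense()['opening'],r.sense()['clock'])
r.reach([0.610,0.0625,0.40],[180,0,0.5])
snap('wrist','w3');snap('scene','s3'); x=r.sense();print(x['opening'],x['clock'],x['contact_force'],x['tcp_pos'])
```

```text
0.037904373002264555 [-0.39499699  0.12198799 -0.15555865] [ 0.50138892 -0.30347404  0.18897643]
0.0379181685049059 7.7417
0.037784318767621276 9.2667 [-0.20910844 -0.75032398 -1.39083777] [0.61007696 0.06130313 0.39982224]
```

View pics/w3.png

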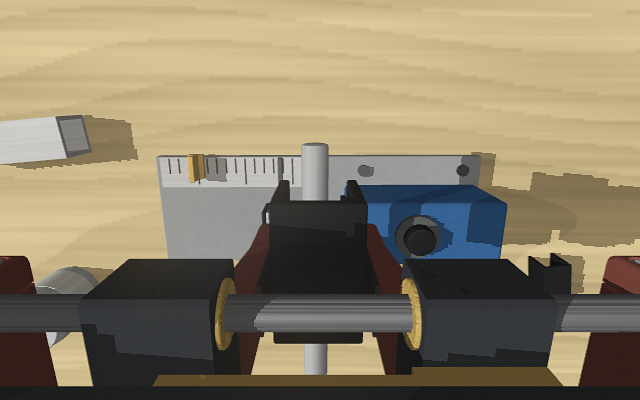

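View pics/s3.png

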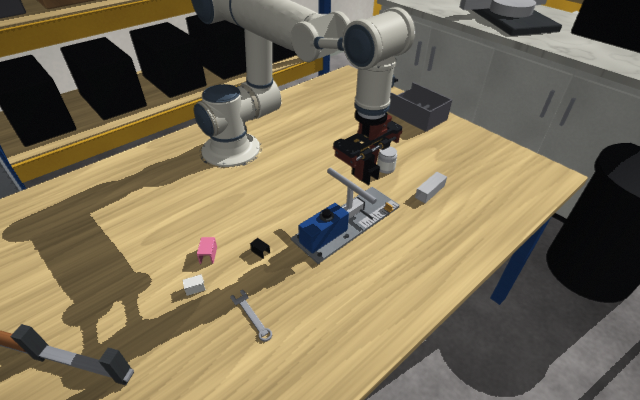

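The saddle is held squarely in the jaws. The bar end at (315,145) sits centred between its legs at (281/352), so I'm lowering it.

Run:
```python
from h import *
r.servo_line([0.610,0.0625,0.335],speed=0.15); x=r.sense();print(x['contact_force'],x['tcp_pos'])
r.servo_line([0.610,0.0625,0.314],speed=0.06); x=r.sense();print(x['contact_force'],x['tcp_pos'])
for z in(.3125,.311,.3095):
    r.servo_line([0.610,0.0625,z],speed=0.03); x=r.sense();print(z,x['contact_force'],x['tcp_pos'])
    if x['contact_force'][2]>1: break
snap('scene','s4');print(x['clock'])
crop('s4',290,130,410,250,5,'cs4')
```

```text
[ 0.36319635 -0.22800785 -0.1495933 ] [0.6100488  0.06218081 0.33565583]
[-0.15080859  0.26808619 -1.39003299] [0.60992467 0.06253928 0.31363878]
0.3125 [-0.04034068  0.26093605 -1.6845026 ] [0.60999509 0.06249765 0.31252644]
0.311 [-1.23821859  0.01011315  3.39494451] [0.61003076 0.06254308 0.31191726]
10.85
```

View pics/cs4.png

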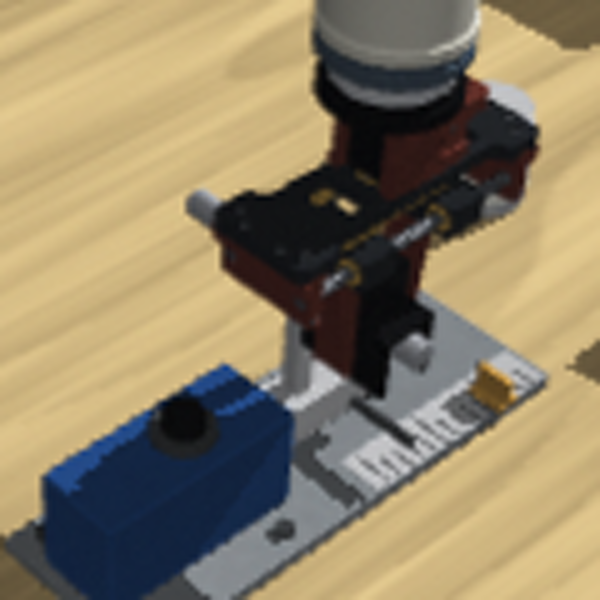

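Run:
```python
from h import *
r.let_go(); r.servo_line([0.610,0.0625,0.40],speed=0.2)
r.reach([0.562,-0.028,0.36],[180,0,90]); r.grab(10)
snap('scene','s5');snap('top','t5');x=r.sense();print(x['clock'],x['opening'],x['tcp_pos'],x['contact_force'])
crop('s5',290,130,410,250,5,'cs5')
```

```text
15.35 0.0004195239641352758 [ 0.56199107 -0.02801582  0.35997413] [ 0.09399699  0.06380274 -0.51567743]
```

View pics/cs5.png

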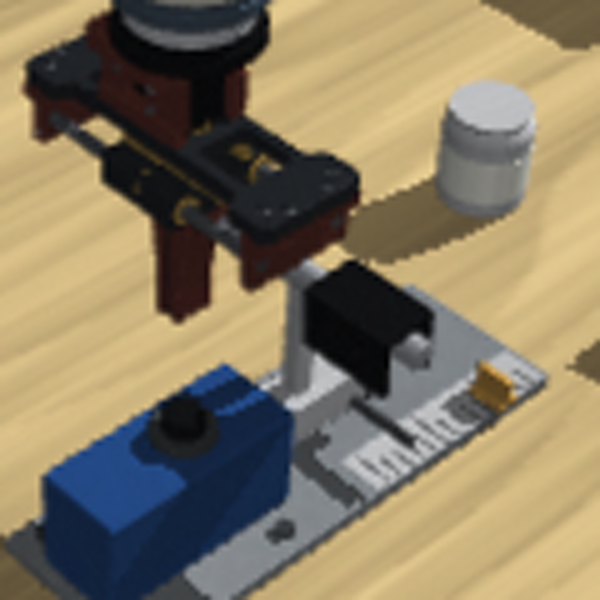

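The pad hangs on the bar, with the bar end visible beyond it at (420,350). Next is the button.

Run:
```python
from h import *
r.servo_line([0.562,-0.028,0.288],speed=0.1)
for z in(.283,.280,.2785,.277,.2755,.274,.2725):
    r.servo_line([0.562,-0.028,z],speed=0.03); x=r.sense();print(z,x['contact_force'].round(2),x['tcp_pos'].round(4))
    if x['contact_force'][2]>11: break
r.servo_line([0.562,-0.028,0.33],speed=0.15)
snap('scene','s6');print(r.sense()['clock']);crop('s6',290,130,410,250,5,'cs6')
```

```text
0.283 [ 0.79 -0.09  1.52] [ 0.5621 -0.028   0.2835]
0.28 [ 1.96 -0.3   1.74] [ 0.5621 -0.028   0.28  ]
0.2785 [ 1.39 -0.64  1.84] [ 0.5621 -0.028   0.2785]
0.277 [-1.4  -0.02  6.27] [ 0.562  -0.028   0.2782]
0.2755 [-4.01  0.04 12.04] [ 0.5619 -0.028   0.2781]
18.1
```

View pics/cs6.png

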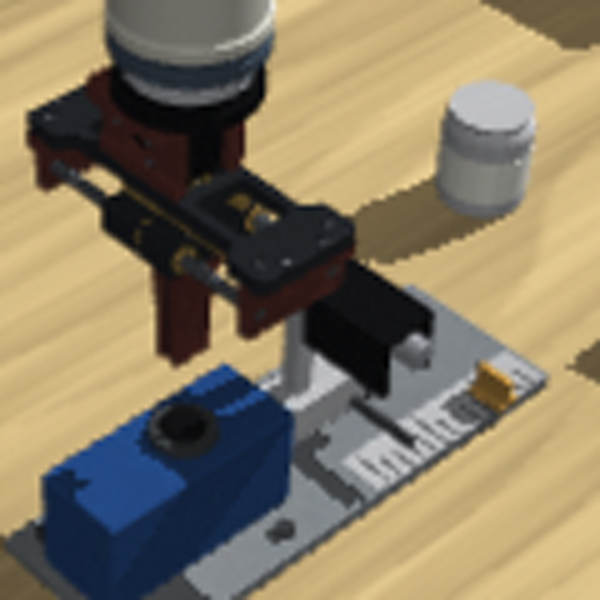

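Run:
```python
from h import *
r.servo_line([0.55,-0.028,0.38],speed=0.2)
r.reach([0.507,0.0618,0.38],[180,0,0.5]); r.let_go()
r.servo_line([0.507,0.0618,0.313],speed=0.12); x=r.sense();print(x['contact_force'].round(2))
r.grab(40);x=r.sense();print(x['opening'],x['contact_force'].round(2),x['tcp_pos'])
snap('wrist','w7')
for d in(.02,.06,.085):
    r.servo_line([0.507-.0087*d,0.0618+d,0.313],speed=0.06);x=r.sense();print(d,x['opening'],x['contact_force'].round(2),x['tcp_pos'])
snap('wrist','w8');snap('scene','s8');snap('top','t8');print(r.sense()['clock'],r.sense()['tcp_pos'])
crop('s8',290,100,430,240,5,'cs8')
```

```text
[0.93 0.05 0.73]
0.017038587099990503 [0.5  2.81 0.17] [0.5069769  0.06225935 0.31298293]
0.02 0.016845729828771992 [-0.3  -4.65 -0.07] [0.50684694 0.08124854 0.3129436 ]
0.06 0.017217099254972546 [-0.9  -5.99  0.03] [0.50646059 0.12135208 0.31295347]
0.085 0.017119638474872023 [-0.51 -5.86  0.24] [0.50622309 0.1464061  0.31295764]
25.275 [0.50623162 0.14622403 0.31293268]
```

View pics/cs8.png

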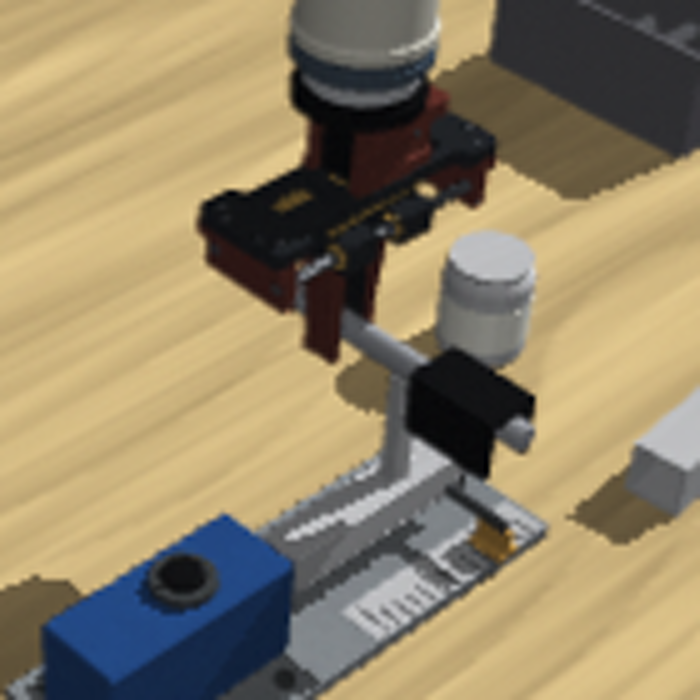

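View pics/w8.png

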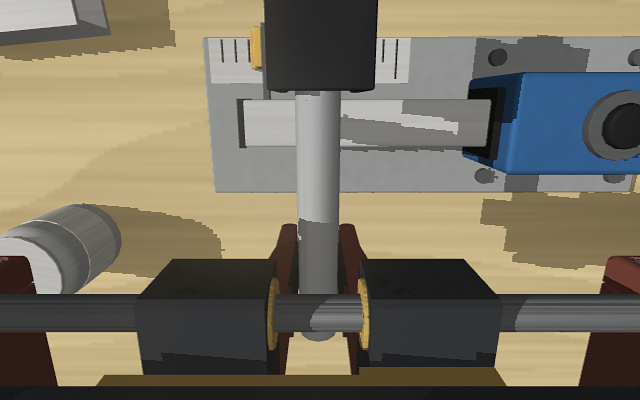

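Run:
```python
from h import *
crop('w8',230,15,290,105,8,'cw8'); crop('s8',370,185,405,220,18,'cs8b'); crop('t8',240,160,300,200,12,'ct8')
```

```text
(no output)
```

View pics/cw8.png

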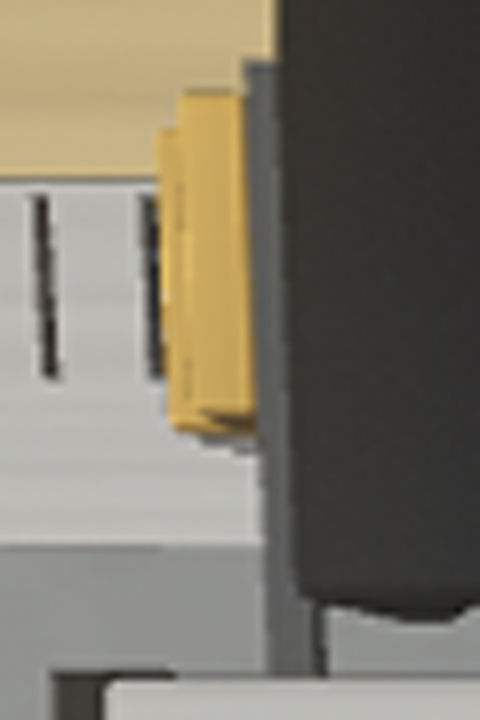

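View pics/cs8b.png

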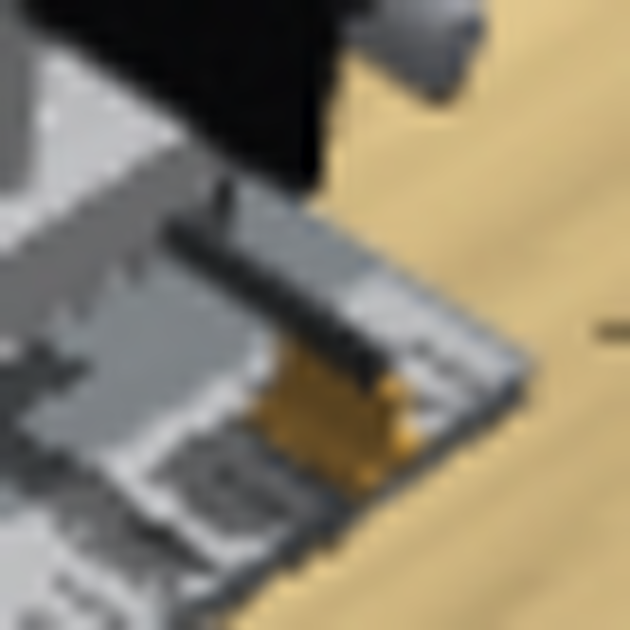

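View pics/ct8.png

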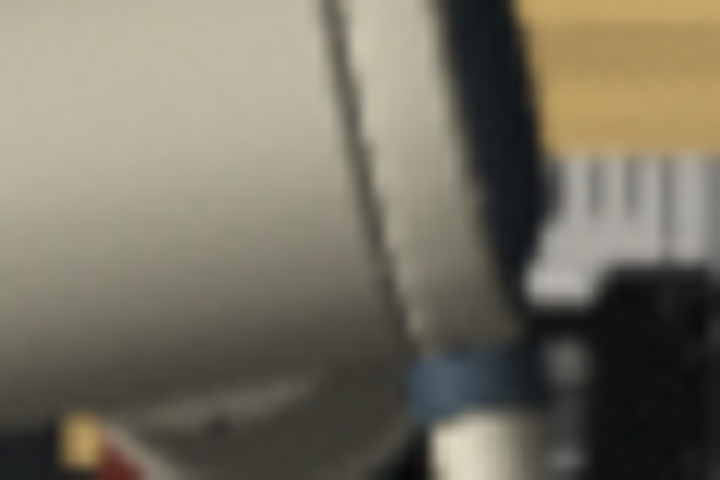

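Run:
```python
from h import *
s=ld('w8'); g=lambda u,v,z:atz(s,230+u/8,15+v/8,z)
print('clip',g(211,92,.034),g(217,250,.034),g(221,410,.034))
for z in(.042,.044):
  print(z,[g(u,v,z).round(4) for u,v in((243,62),(253,250),(262,480),(268,660))])
s=ld('s8');k=lambda u,v,z:atz(s,370+u/18,185+v/18,z)
print('scene ptr',k(380,370,.042),k(280,290,.042),k(200,235,.042))
s=ld('s6');print([proj(s,[.6105,.1885,.034]),proj(s,[.6105,.1885,.042])])
```

```text
clip [0.62328824 0.18884478 0.034     ] [0.61076186 0.18878326 0.034     ] [0.59772852 0.18890069 0.034     ]
0.042 [array([0.6241, 0.1848, 0.042 ]), array([0.6097, 0.1845, 0.042 ]), array([0.5914, 0.1843, 0.042 ]), array([0.5766, 0.1843, 0.042 ])]
0.044 [array([0.6237, 0.1845, 0.044 ]), array([0.6094, 0.1842, 0.044 ]), array([0.5913, 0.184 , 0.044 ]), array([0.5766, 0.184 , 0.044 ])]
scene ptr [0.62405713 0.18253989 0.042     ] [0.59963264 0.18467903 0.042     ] [0.58123586 0.1847181  0.042     ]
[array([388.74060156, 204.2917451 ]), array([389.05907336, 202.37845264])]
```

Both measurements agree: the pointer is about 6.5 mm short of the clip (0.1823 vs 0.1888).

Run:
```python
from h import *
d=.0915
r.servo_line([0.507-.0087*d,0.0618+d,0.313],speed=0.03);r.wait(0.5);x=r.sense();print(x['opening'],x['contact_force'].round(2),x['tcp_pos'],x['clock'])
snap('wrist','w9');snap('scene','s9')
crop('w9',220,15,280,105,8,'cw9'); crop('s9',365,180,410,220,16,'cs9b'); crop('s9',290,100,430,240,5,'cs9')
```

```text
0.016989991115999872 [-1.66 -4.95  0.33] [0.50618661 0.15265206 0.31294161] 26.1417
```

View pics/cw9.png

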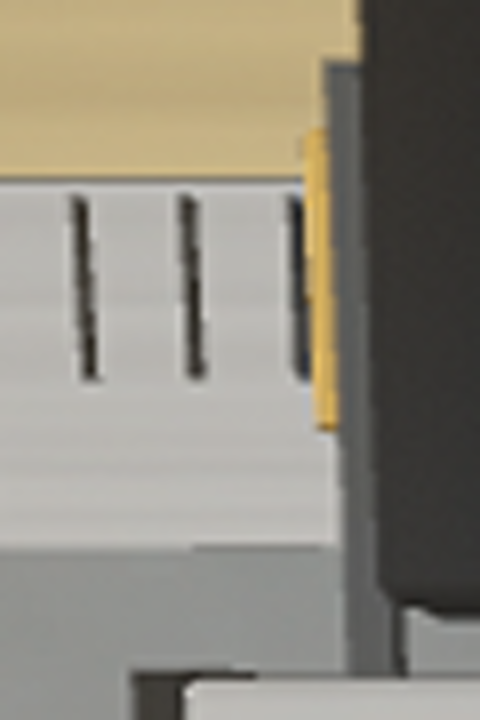

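View pics/cs9b.png

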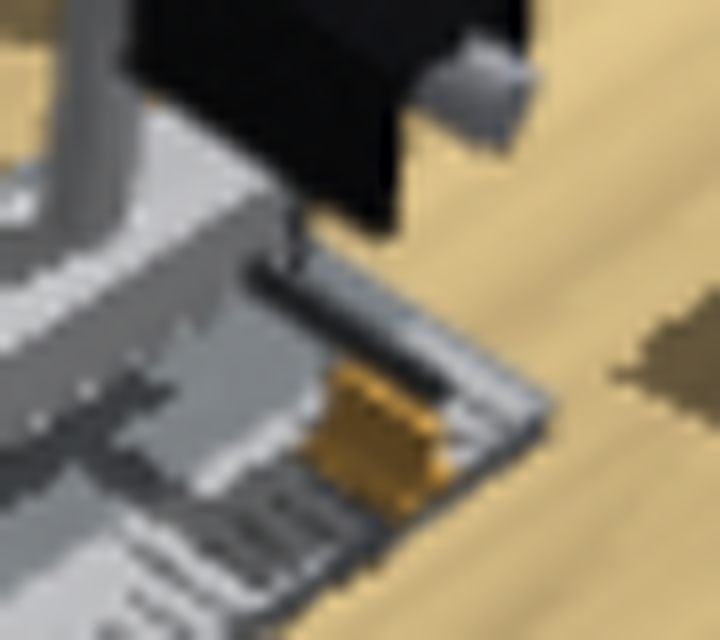

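View pics/cs9.png

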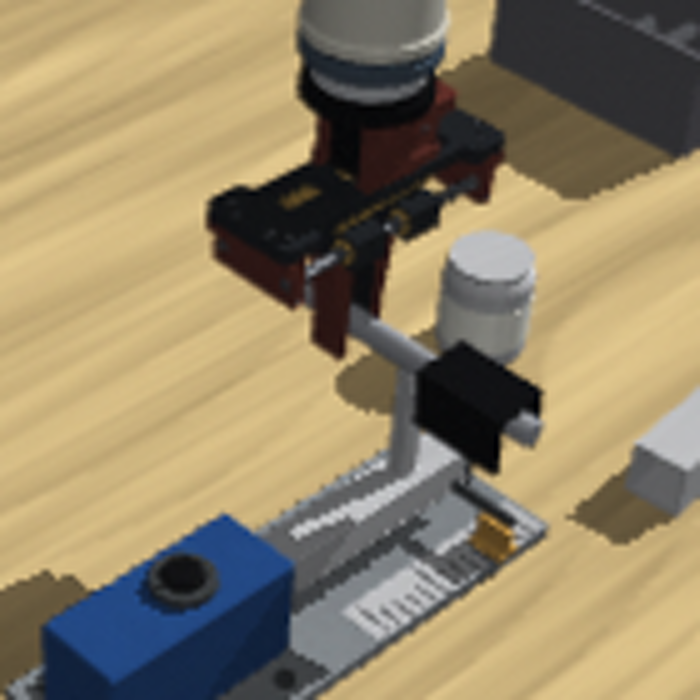

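Run:
```python
from h import *
s=ld('w9'); g=lambda u,v,z:atz(s,220+u/8,15+v/8,z)
for z in(.042,.044): print(z,[g(u,v,z).round(4) for u,v in((323,62),(338,430),(343,545),(348,660))])
# scale-tick cross-check between w8,w9: tick left of clip
w=ld('w8');print('ticks', atz(s,220+81/8,15+200/8,.0125),atz(w,230+38/8,15+200/8,.0125), atz(s,220+190/8,15+200/8,.0125),atz(w,230+146/8,15+200/8,.0125))
s=ld('s9');k=lambda u,v,z:atz(s,365+u/16,180+v/16,z)
print('ptr',[k(u,v,.042).round(4) for u,v in((440,385),(400,360),(350,325),(300,295),(255,265))])
# clip top edges in scene s9: near(-y) top edge
print('clip near top edge',[k(u,v,.034).round(4) for u,v in((335,375),(385,405),(430,440))])
w=ld('s6');crop('s6',365,180,410,220,16,'cs6b')
```

```text
0.042 [array([0.6241, 0.191 , 0.042 ]), array([0.5954, 0.1907, 0.042 ]), array([0.5861, 0.1906, 0.042 ]), array([0.5766, 0.1905, 0.042 ])]
0.044 [array([0.6237, 0.1907, 0.044 ]), array([0.5953, 0.1904, 0.044 ]), array([0.586 , 0.1903, 0.044 ]), array([0.5766, 0.1902, 0.044 ])]
ticks [0.61778735 0.21834054 0.0125    ] [0.61786002 0.20872387 0.0125    ] [0.61786796 0.20821091 0.0125    ] [0.61794406 0.19868659 0.0125    ]
ptr [array([0.6224, 0.1907, 0.042 ]), array([0.6127, 0.1903, 0.042 ]), array([0.5998, 0.1905, 0.042 ]), array([0.5878, 0.1896, 0.042 ]), array([0.5762, 0.1894, 0.042 ])]
clip near top edge [array([0.6023, 0.1849, 0.034 ]), array([0.6142, 0.1858, 0.034 ]), array([0.6263, 0.185 , 0.034 ])]
```

View pics/cs6b.png

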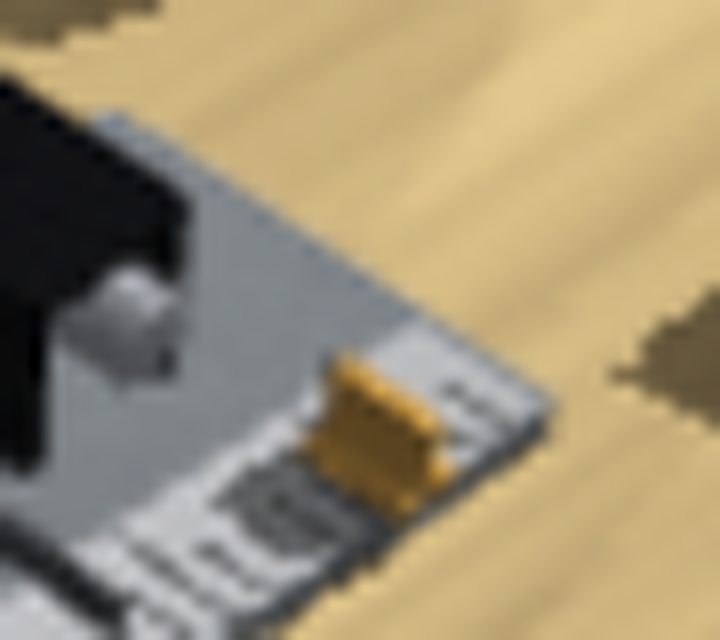

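Run:
```python
from h import *
s=ld('s9');im=cv2.imread('pics/cs9b.png')
def ln(a,b,c):
    P=[((proj(s,x)-[365,180]+.5)*16).astype(int) for x in(a,b)]; cv2.line(im,tuple(map(int,P[0])),tuple(map(int,P[1])),c,1)
x,y=.6107,.1888
q=[(x-13,)]
c=[[x-.013,y-.003,.034],[x+.013,y-.003,.034],[x+.013,y+.003,.034],[x-.013,y+.003,.034]]
for i in range(4): ln(c[i],c[i-1],(255,0,0))
for z in(.040,.044):
  for dy in(-.002,.002): ln([.575,y+dy,z],[.624,y+dy,z],(0,255,0) if z>.042 else (0,0,255))
cv2.imwrite('pics/ov9.png',im)
```

```text
(no output)
```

View pics/ov9.png

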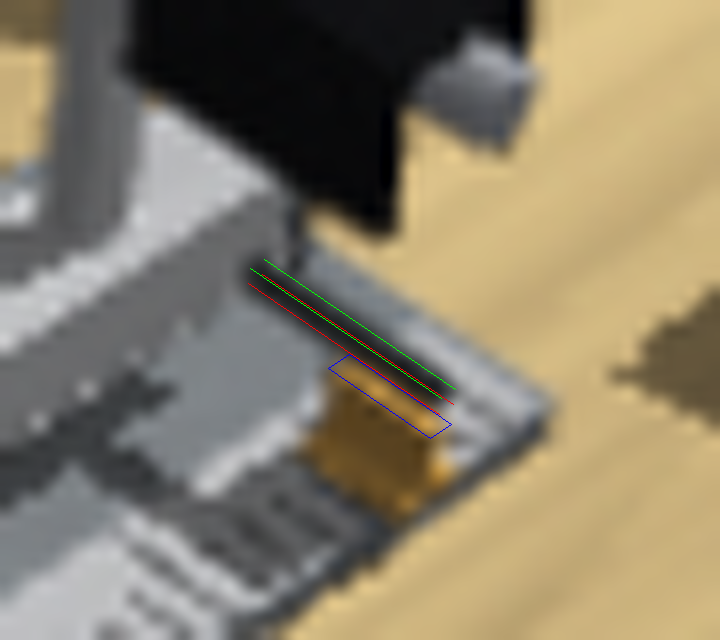

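The overlay with pointer and clip at the same y matches the picture. The pad is on the bar with the bar end clear of it, so I'm handing in.

Run:
```python
from h import *
x=r.sense();print(x['clock'],x['opening'],x['tcp_pos']);print(r.hand_in())
```

```text
26.2417 0.017346676913497637 [0.50617296 0.1526556  0.31295385]
the job is handed in; nothing more can be done
None
```

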